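# Set out the lamp parts by height

### The arm

A 6-joint arm with a two-finger parallel gripper is mounted at the origin on a cart in front of the work surface, level with it; the furniture and walls round the work are solid. World frame = base frame: x ahead of the robot, y to its left, z up, the work surface at z = 0. Lengths are in m, angles in rad, forces in N, time in s.
With the tool pointing down it reaches from about 0.325 to 0.925 m from the base axis. Payload 3.1 kg.
Tool frame: the origin (TCP) lies midway between the tips of the shut fingers; the grasp point (between the pads) lies 19 mm behind it; x points along the fingers, y is the direction in which the jaws open and shut, and the axes are right-handed (so a half turn about x gives the same grasp; the last joint's range is limited). The gripper opens to 85 mm and grips with 20 to 120 N. Pads are 22 mm wide; open, the fingers measure 114 mm over their backs; the gripper's body (76 mm by 85 mm) begins 54 mm behind the grasp point. The pads swing forward as they close: fully open they stand 13 mm farther back than shut.
Start: joints at [1.121, 0.217, 1.613, -0, 1.311, -0.112], TCP at [0.207, 0.59, 0.231] pointing down, gripper open.
Joint ranges: [-2.75, 2.75], [-0.78, 2.1], [0.31, 2.55], [-1.13, 4.27], [0.13, 2.63], [-2.58, 2.58]. Speed limits (rad/s): [2.79, 2.79, 3.14, 3.14, 3.14, 3.14].

### API

Orientations are given as a unit quaternion [w, x, y, z].
In Python, from cell import manip gives the robot as it stands.
- The arm moves only by the tool drive_tool, never from a script. Its argument "plan" is a list of rows, each a list of 6 numbers: the shift along the tool's x, y, z in m, then the turn, a rotation vector about the tool's x, y, z in degrees. A call has 1 to 12 rows; each row shifts and turns the pose as measured when the row begins, along the tool's axes as they then stand; what a row does not reach is not made up. A row lasts 1/12 s, in which the tool goes at most 41.7 mm and 7.16 degrees, less where a joint would pass 70% of its speed; a pose out of reach is approached as far as the arm can. A call with a gripper value outside its range is refused whole. "hand" is the closure, from 0 (fully open) to 1 (shut), set as the call begins (left out, the last holds). The fingers move at their own pace and stop on an object; "newtons" is the grip in N (left out, the last holds). Time passes only in rows, so rows that do not move let the fingers close. It gives the time, the measured TCP pose, the force and the opening at its end, in the units of the state.
- manip.sense(): the state, without advancing time (a new reading comes with each control period).
- manip.snapshot(name): name is "side" or "top"; returns a dict with "color" (384x512x3 uint8, red, green, blue), "fx", "fy", "cx", "cy" (pixels), "pose" (4x4, takes a point from camera to world coordinates). Camera axes: x right, y down, z forward; pixel columns grow to the right and rows downward; lengths in m; the calibration is good to about 2 mm. A picture is of the moment at which its call begins. There is no depth.
- manip.finish_job(): hands the job in, once; it reports no verdict.
Trained networks look in a picture, given as the dict that the camera call returned (one of the last four; its "shot" number tells which), for a name from the list of things; names that differ only in an ending like _2 or _b are one class to them, and where a whole thing is asked for, a point or a joint stands for the part that bears it (a point fixed in the world has none). Each returns a list of dicts, best first, with "p" (0 to 1); they miss things now and then, are a little off and sometimes report something else, mostly with a low value. They report only what shows in the picture. A call takes as long as a camera call.
- manip.regions_of(name, picture): "mask" (384x512 bool, what is visible of it) and "position" ([column, row] in pixels, amid what is visible of it).
- manip.place_of(name, picture): "position" ([column, row] in pixels: a listed point, or the origin of a listed thing).
The state is a dict: "time": time; "joint_positions": joint angles; "qvel": joint speeds; "effort": joint torques, N m; "tcp_pos": TCP position; "eef_rot": TCP orientation; "ft_force": force on the tool from outside, world axes, zero at the start; "wrist_torque": the same for the moment, N m; "grip_width": opening from 0.0 (shut) to 1.0 (fully open).
Only numpy, scipy, OpenCV 4.12 (cv2) and the standard library are available. Lean on these libraries where they do the work, as an engineer would, in place of code of your own. Each camera call takes 0.05 s, during which the arm holds its last target. There are 200 camera calls.

### The job

Set the four lamp-repair parts - chrome ring, ceramic lampholder, brass spacer and jar of screws - upright on the wooden board, each centred on its own round mark, in order of height. The lowest goes on the mark next to the raised wooden end block, and the tallest at the other end of the row. Leave the glue bottle standing where it is.

Things in the scene. Friction and masses are not known exactly. Their poses are not given: they have to be found in the camera images.
- chrome_ring_center (a point): Chromed bezel ring, 34 mm across and 8 mm high, lying flat on the bench at the start. It can be pinched across its outside with the fingertips. Its position is the point half-way up on its centre line; its z axis points up when it stands as it should (and as it starts).
- ceramic_holder_center (a point): White ceramic lampholder, a round ring body 46 mm across and 26 mm high overall, on a flat brass bracket (20 mm wide, 66 mm long along its y axis, 2 mm thick) that is its foot. Grasp the ceramic body. Its position is the point half-way up on its centre line; its z axis points up when it stands as it should (and as it starts).
- brass_spacer_center (a point): Turned brass spacer column, 52 mm high: a straight round barrel 34 mm across, a 42 mm foot flange 5 mm thick and a 37 mm bead along the top 5 mm. Grasp the barrel. Its position is the point half-way up on its centre line; its z axis points up when it stands as it should (and as it starts).
- screw_jar_center (a point): Round glass jar of brass screws with a green tin lid, 61 mm across the lid, 58 mm across the glass, 81 mm high. Grasp the glass below the lid. Its position is the point half-way up on its centre line; its z axis points up when it stands as it should (and as it starts).
- mark_a: Round dark-wood inlay 46 mm across with a small brass dot at its centre, flush in the top of the light wooden board. One of four alike, at one end of the row, before mark_b. Origin at its centre, on the board's top face, 16 mm above the bench; its x axis runs along the row. The board is 350 x 84 mm, 16 mm thick and fixed to the bench; its marks are 70 mm apart in one straight row.
- mark_b: Round dark-wood inlay 46 mm across with a small brass dot at its centre, flush in the top of the light wooden board. One of four alike, between mark_a and mark_c. Origin at its centre, on the board's top face, 16 mm above the bench; its x axis runs along the row. The board is 350 x 84 mm, 16 mm thick and fixed to the bench; its marks are 70 mm apart in one straight row.
- mark_c: Round dark-wood inlay 46 mm across with a small brass dot at its centre, flush in the top of the light wooden board. One of four alike, between mark_b and mark_d. Origin at its centre, on the board's top face, 16 mm above the bench; its x axis runs along the row. The board is 350 x 84 mm, 16 mm thick and fixed to the bench; its marks are 70 mm apart in one straight row.
- mark_d: Round dark-wood inlay 46 mm across with a small brass dot at its centre, flush in the top of the light wooden board. One of four alike, at the other end of the row, after mark_c. Origin at its centre, on the board's top face, 16 mm above the bench; its x axis runs along the row. The board is 350 x 84 mm, 16 mm thick and fixed to the bench; its marks are 70 mm apart in one straight row.
- end_block: Raised wooden end block, 18 x 76 mm and 26 mm high, with two brass screws in its top, standing across the board at one end of the row, 58 mm beyond the last mark (at mark_a's end or mark_d's end; it changes from start to start). It shows the end where the lowest part goes. At the opposite end of the board lies only a flat steel plate 2 mm thick. Fixed. Origin at the centre of its underside, on the board's top.
- glue_bottle: White glue bottle with a red nozzle, 34 x 52 mm, 131 mm high, standing loose on the bench. Not to be moved. Origin at the centre of its underside.

How it is judged:
By the outcome, as a careful person would: the job done as asked, in the order asked, and still so for the second after the job is handed in, with the robot touching nothing.
It also fails if it takes over 99 s, if anything falls off the work surface, if the arm or the gripper's body presses on something with over 40 N, if the wrist force passes 120 N, or if a joint passes its speed limit or range.

## Working session

There is one attempt and no reset: what is moved stays moved. The work goes in short steps, Python scripts to look and compute and a tool call to move; the robot and the scene stay as the last step left them, time stands still between calls to the robot, and variables do not carry over. Pictures are saved under pics/ and viewed, on a budget of 14 in all, crops included, one or two more only if the job needs it, and the job is handed in when it is done.

Besides the shell and the picture viewer there is one more tool, called as name(argument=value, ...) on one line, values as JSON. drive_tool: Moves the arm, as the interface text tells. Its arguments: {"type":"object","properties":{"plan":{"type":"array","items":{"type":"array","items":{"type":"number"}}},"hand":{"type":"number"},"newtons":{"type":"number"}},"required":["plan"]}

```bash
mkdir -p pics
cat > h.py <<'E'
import numpy as np, cv2
from cell import manip
from scipy.spatial.transform import Rotation as R
def ray(s,px):
    P=np.array(s["pose"]); d=P[:3,:3]@np.array([(px[0]-s["cx"])/s["fx"],(px[1]-s["cy"])/s["fy"],1.]); return P[:3,3],d
def at(s,px,z):
    o,d=ray(s,px); return o+d*(z-o[2])/d[2]
def save(s,n): cv2.imwrite("pics/"+n,s["color"][:,:,::-1])
E
python3 - <<'E'
from h import *
st=manip.sense(); print({k:np.round(v,3) for k,v in st.items()})
Z=dict(chrome_ring_center=.004,ceramic_holder_center=.013,brass_spacer_center=.026,screw_jar_center=.0405,mark_a=.016,mark_b=.016,mark_c=.016,mark_d=.016,end_block=.016,glue_bottle=0)
im=[]
for c in("top","side"):
    s=manip.snapshot(c); im.append(s["color"]); print(c,np.round(s["pose"],3).tolist(),s["fx"])
    for n,z in Z.items():
        if n in("mark_b","mark_c","mark_d"): continue
        for r in manip.place_of(n,s)[:5]: print(n,round(r["p"],2),np.round(r["position"],1),np.round(at(s,r["position"],z),4)[:2])
    save(s,c+"0.png")
cv2.imwrite("pics/both0.png",cv2.resize(np.vstack(im),(448,600))[:,:,::-1]) if 0 else None
E
```

```text
{'time': np.float64(0.0), 'joint_positions': array([ 1.121,  0.218,  1.615, -0.   ,  1.311, -0.112]), 'qvel': array([ 0.001, -0.   ,  0.001, -0.002, -0.001,  0.   ]), 'effort': array([-1.0000e-03, -3.9684e+01, -3.0385e+01, -0.0000e+00,  1.0000e-02,
       -0.0000e+00]), 'tcp_pos': array([0.207, 0.589, 0.23 ]), 'eef_rot': array([ 0.697,  0.118,  0.697, -0.12 ]), 'ft_force': array([ 1.055, -0.785,  0.359]), 'wrist_torque': array([-0.018, -0.031,  0.001]), 'grip_width': np.float64(1.001)}
top [[0.069, -0.972, 0.225, 0.357], [-0.998, -0.068, 0.014, -0.229], [0.001, -0.225, -0.974, 1.028], [0.0, 0.0, 0.0, 1.0]] 436.63327048893603
chrome_ring_center 0.51 [255.6 176.5] [ 0.6224 -0.2179]
chrome_ring_center 0.45 [348.1 214.1] [ 0.5457 -0.4434]
ceramic_holder_center 0.62 [195.5 177.9] [ 0.6066 -0.0745]
brass_spacer_center 0.62 [218.3 216.2] [ 0.5158 -0.1383]
screw_jar_center 0.87 [149.3 204.6] [0.5294 0.0211]
mark_a 0.72 [321.1 225.2] [ 0.5128 -0.3785]
mark_a 0.72 [346.  216.9] [ 0.5365 -0.4361]
mark_a 0.71 [295.5 242.7] [ 0.468  -0.3208]
mark_a 0.65 [266.1 257.3] [ 0.4299 -0.2551]
end_block 0.57 [245.7 268.1] [ 0.4024 -0.2102]
glue_bottle 0.65 [297.5 131.1] [ 0.7473 -0.3142]
side [[-0.993, -0.052, 0.106, 0.445], [-0.118, 0.427, -0.896, 0.686], [0.002, -0.903, -0.43, 0.472], [0.0, 0.0, 0.0, 1.0]] 465.95727278872647
chrome_ring_center 0.52 [219.5 213.8] [ 0.6156 -0.2132]
ceramic_holder_center 0.7 [209.1 245.6] [ 0.6088 -0.0628]
brass_spacer_center 0.69 [262.  220.2] [ 0.5164 -0.1532]
screw_jar_center 0.57 [247.  263.4] [0.5247 0.0311]
screw_jar_center 0.54 [264.7 176.6] [ 0.5284 -0.3502]
mark_a 0.61 [286.7 194.6] [ 0.4726 -0.3063]
mark_a 0.57 [263.5 173.5] [ 0.5381 -0.4296]
mark_a 0.4 [276.1 181. ] [ 0.5025 -0.3841]
glue_bottle 0.68 [177.9 194.3] [ 0.7349 -0.3107]
```

View pics/top0.png

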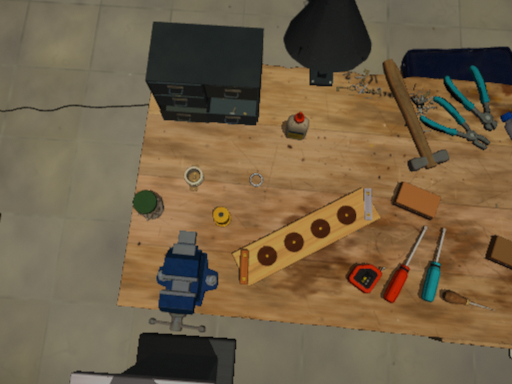

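View pics/side0.png

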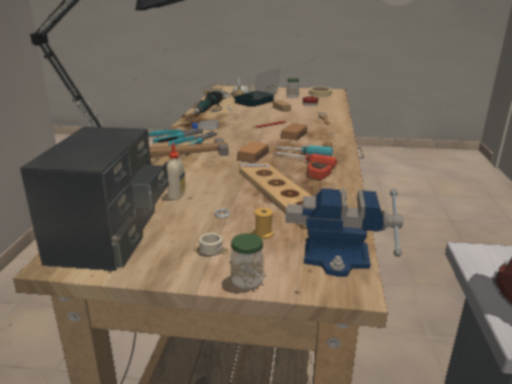

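Top view: end block at (244,267), at mark 1 (267,257); marks then at (294,242), (322,228), (346,215). Ring is at (257,178), ceramic (194,177), spacer (221,215) and jar (148,203). The vise stands at (185,280). The side view agrees with this.

```bash
cat > meas.py <<'E'
from h import *
# refined marks, parts
out={}
for c in("top","side"):
    s=manip.snapshot(c)
    M=[at(s,r["position"],.016)[:2] for r in manip.regions_of("mark_a",s) if r["p"]>.35]
    P=[at(s,r["position"],.016)[:2] for r in manip.place_of("mark_a",s) if r["p"]>.35]
    print(c,"reg",np.round(M,4).tolist(),"pl",np.round(P,4).tolist())
    for n,z in dict(chrome_ring_center=.004,ceramic_holder_center=.013,brass_spacer_center=.026,screw_jar_center=.0405).items():
        for r in manip.regions_of(n,s)[:1]:
            m=r["mask"].astype(np.uint8); v,u=np.nonzero(m)
            W=np.array([at(s,p,z)[:2] for p in zip(u,v)]); print(n,round(r["p"],2),m.sum(),"cen",np.round(W.mean(0),4),"min",np.round(W.min(0),3),"max",np.round(W.max(0),3))
        for r in manip.place_of(n,s)[:1]: print("   pl",np.round(at(s,r["position"],z)[:2],4))
    if c=="top":
        h=cv2.cvtColor(s["color"],cv2.COLOR_RGB2HSV); g=(h[...,0]>45)&(h[...,0]<85)&(h[...,1]>90); g[:, :100]=0; g[:,180:]=0; g[:180]=0;g[230:]=0
        v,u=np.nonzero(g); print("lid",len(u),u.mean(),v.mean(),np.round(at(s,(u.mean(),v.mean()),.081),4))
        a=cv2.resize(s["color"][155:230,120:270],(750,375),interpolation=cv2.INTER_CUBIC); cv2.imwrite("pics/crop1.png",a[:,:,::-1])
st=manip.sense(); q=np.array(st["eef_rot"]); print(R.from_quat(q[[1,2,3,0]]).as_matrix().round(3))
E
python3 meas.py
```

```text
top reg [[0.5427, -0.4397], [0.4303, -0.2539], [0.5156, -0.3805], [0.7572, -0.3141]] pl [[0.4722, -0.325], [0.4323, -0.2593], [0.5056, -0.3755], [0.5404, -0.4348]]
   pl [ 0.6185 -0.2192]
ceramic_holder_center 0.77 360 cen [ 0.6106 -0.0691] min [ 0.577 -0.092] max [ 0.641 -0.046]
brass_spacer_center 0.5 275 cen [ 0.5169 -0.1452] min [ 0.495 -0.166] max [ 0.54  -0.125]
   pl [ 0.52   -0.1416]
screw_jar_center 0.66 706 cen [0.5308 0.0253] min [ 0.498 -0.012] max [0.563 0.063]
   pl [0.5326 0.0248]
lid 407 144.78132678132678 201.4938574938575 [0.5285 0.0217 0.081 ]
side reg [[0.5383, -0.447], [0.497, -0.3772]] pl [[0.4698, -0.3134], [0.536, -0.4354], [0.5026, -0.3609], [0.4263, -0.2587]]
chrome_ring_center 0.61 134 cen [ 0.613  -0.2199] min [ 0.596 -0.247] max [ 0.63  -0.198]
   pl [ 0.6106 -0.2192]
ceramic_holder_center 0.73 498 cen [ 0.6072 -0.0691] min [ 0.572 -0.112] max [ 0.634 -0.033]
   pl [ 0.6074 -0.0708]
brass_spacer_center 0.9 487 cen [ 0.514  -0.1451] min [ 0.492 -0.211] max [ 0.537 -0.081]
   pl [ 0.5139 -0.144 ]
screw_jar_center 0.7 1819 cen [0.5265 0.0209] min [ 0.492 -0.076] max [0.564 0.103]
   pl [0.5262 0.0217]
[[-0.     0.331  0.943]
 [ 0.     0.943 -0.331]
 [-1.     0.    -0.   ]]
```

View pics/crop1.png

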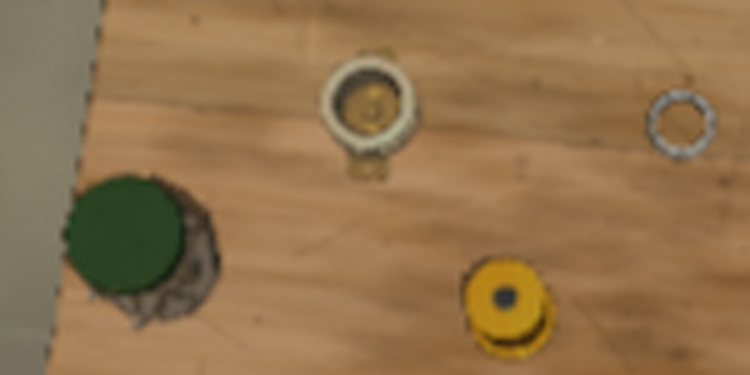

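The crop shows the lid centred at crop (125,235), the ceramic ring at (369,105) with its bracket pointing image-up/down, the spacer top at (508,300) and the ring at (682,124). Next I'll refine the marks by colour.

Run:
```python
from h import *
g0=np.array([[.431,-.256],[.468,-.3175],[.5046,-.378],[.539,-.436]])
res=[]
for c in("top","side"):
    s=manip.snapshot(c); P=np.array(s["pose"]); Pi=np.linalg.inv(P)
    hsv=cv2.cvtColor(s["color"],cv2.COLOR_RGB2HSV)
    for k,g in enumerate(g0):
        pts=[]
        H,W=s["color"].shape[:2]
        c0=Pi@np.array([*g,.016,1]); u0,v0=c0[0]/c0[2]*s["fx"]+s["cx"],c0[1]/c0[2]*s["fy"]+s["cy"]
        for v in range(int(v0)-16,int(v0)+17):
            for u in range(int(u0)-18,int(u0)+19):
                w=at(s,(u,v),.016)[:2]
                if np.linalg.norm(w-g)<.031: pts.append((*w,hsv[v,u,2]))
        pts=np.array(pts); t=cv2.threshold(pts[:,2].astype(np.uint8),0,255,cv2.THRESH_OTSU)[0]
        d=pts[pts[:,2]<=t+5][:,:2]; (cx,cy),r=cv2.minEnclosingCircle(d.astype(np.float32)); print(c,k,np.round(d.mean(0),4),len(d),len(pts),"enc",round(cx,4),round(cy,4),round(r,4)); res.append(d.mean(0))
    if c=="top":
        for n,p,z in(("cer",(193.8,176),.026),("ring",(256.4,179.8),.008),("spc",(221.6,215),.052)): print(n,np.round(at(s,p,z),4))
```

```text
top 0 [ 0.4341 -0.2559] 309 574 enc 0.4341 -0.2559 0.0233
top 1 [ 0.4698 -0.3161] 301 569 enc 0.47 -0.3157 0.0229
top 2 [ 0.5058 -0.3761] 289 556 enc 0.5061 -0.3761 0.0228
top 3 [ 0.5416 -0.4364] 279 540 enc 0.5418 -0.4365 0.0226
cer [ 0.6078 -0.072   0.026 ]
ring [ 0.6133 -0.2205  0.008 ]
spc [ 0.5149 -0.1478  0.052 ]
side 0 [ 0.4221 -0.2461] 100 267 enc 0.4229 -0.251 0.0279
side 1 [ 0.4661 -0.3169] 115 227 enc 0.4664 -0.3174 0.0225
side 2 [ 0.5021 -0.3771] 102 190 enc 0.5021 -0.3773 0.0226
side 3 [ 0.5374 -0.4364] 86 166 enc 0.5367 -0.4366 0.0222
```

drive_tool(plan=[[0,0,0,6.65,0,0],[0,0,0,6.65,0,0],[0,0,0,6.65,0,0],[0,0,0,6.65,0,0],[0,0,0.02,6.65,0,0],[0,0,0.04,6.65,0,0],[0,0,0.04,0,0,0],[0,0,0.04,0,0,0],[0,0,0.04,0,0,0],[0,0,0.04,0,0,0],[0,0,0.04,0,0,0],[0,0,0.04,0,0,0]], hand=0, newtons=50)

```text
time: 3.0
tcp_pos: [0.3622, 0.3306, 0.2311]
eef_rot: [0.61, 0.359, 0.611, -0.354]
ft_force: [1.1, -0.1, 1.4]
grip_width: 1.003
```

```bash
cat > g.py <<'E'
import sys
from h import *
T=dict(jar=(.527,.0215),spc=(.5145,-.1455),cer=(.608,-.0705),ring=(.6125,-.22),m1=(.432,-.2562),m2=(.468,-.3165),m3=(.504,-.3766),m4=(.5395,-.4364))
def go(x,y,z,yaw=30.8):
    st=manip.sense(); p=np.array(st["tcp_pos"]); q=np.array(st["eef_rot"]); M=R.from_quat(q[[1,2,3,0]])
    c,s=np.cos(np.radians(yaw)),np.sin(np.radians(yaw))
    D=R.from_matrix(np.array([[0,c,s],[0,s,-c],[-1,0,0]]))
    print("t",round(float(st["time"]),2),"tcp",p.round(4),"grip",round(float(st["grip_width"]),3),"F",np.round(st["ft_force"],1),"j",np.round(st["joint_positions"],2))
    print("shift(tool)",M.inv().apply(np.array([x,y,z])-p).round(4),"rot",(M.inv()*D).as_rotvec(degrees=True).round(2))
if __name__=="__main__":
    a=sys.argv; x,y=T[a[1]]; dx,dy=(float(a[3]),float(a[4])) if len(a)>4 else (0,0); go(x+dx,y+dy,float(a[2]))
E
python3 g.py jar .2
```

```text
t 3.0 tcp [0.3622 0.3306 0.2311] grip 1.003 F [ 1.1 -0.1  1.4] j [ 0.59 -0.08  1.93  0.    1.29  0.08]
shift(tool) [ 0.0293 -0.009   0.3503] rot [-1.27 -0.28 -0.31]
```

drive_tool(plan=[[0,-0.001,0.04,0,0,0],[0,-0.001,0.04,0,0,0],[0,-0.001,0.04,-1.2,0,0],[0,-0.001,0.04,0,0,0],[0,-0.001,0.04,0,0,0],[0.01,-0.001,0.04,0,0,0],[0.01,-0.001,0.04,0,0,0],[0.01,-0.001,0.04,0,0,0],[0,0,0.02,0,0,0],[0,0,0.008,0,0,0],[0,0,0,0,0,0]])

```text
time: 3.92
tcp_pos: [0.5389, 0.0081, 0.2046]
eef_rot: [0.617, 0.357, 0.609, -0.347]
ft_force: [-0.6, 0.8, -0.8]
grip_width: 1.0
```

```bash
python3 g.py jar .02
```

```text
t 3.92 tcp [0.5389 0.0081 0.2046] grip 1.0 F [-0.6  0.8 -0.8] j [-0.12  0.05  1.85  0.01  1.22 -0.65]
shift(tool) [ 0.1845 -0.0069 -0.018 ] rot [-0.54  0.13 -1.05]
```

drive_tool(plan=[[0.02,-0.006,-0.018,-0.5,0,-1],[0.03,0,0,0,0,0],[0.02,0,0,0,0,0],[0,0,0,0,0,0]])

```text
time: 4.25
tcp_pos: [0.5263, 0.0244, 0.1365]
eef_rot: [0.617, 0.351, 0.612, -0.348]
ft_force: [-1.1, -0.2, -0.1]
grip_width: 1.006
```

```bash
python3 g.py jar .02
python3 - <<'E'
from h import *
s=manip.snapshot("top"); a=cv2.resize(s["color"][140:280,80:270],(760,560),interpolation=cv2.INTER_CUBIC); cv2.imwrite("pics/c2.png",a[:,:,::-1])
E
```

```text
t 4.25 tcp [0.5263 0.0244 0.1365] grip 1.006 F [-1.1 -0.2 -0.1] j [-0.09  0.11  1.93  0.    1.1  -0.63]
shift(tool) [ 0.1165 -0.0017  0.0023] rot [ 0.    0.25 -0.42]
```

View pics/c2.png

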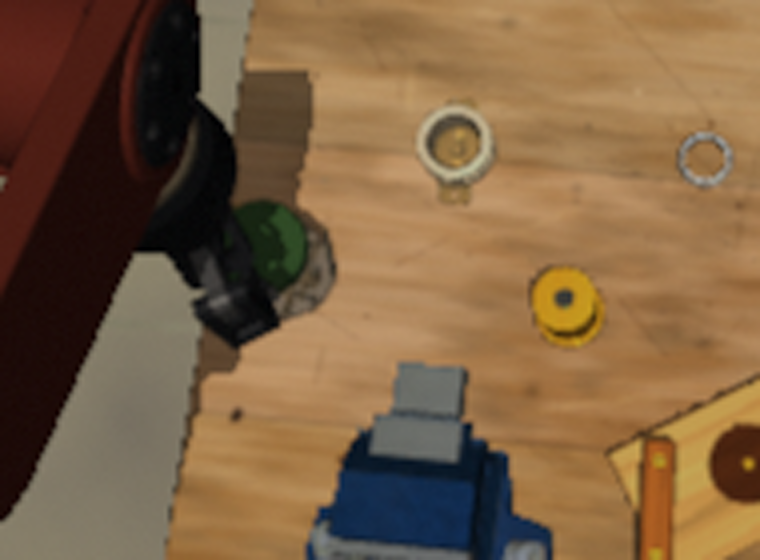

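The open gripper straddles the jar's lid (about (265,245) in the crop). Descending.

drive_tool(plan=[[0.035,-0.001,0.002,0,0,0],[0.035,0,0,0,0,0],[0.03,0,0,0,0,0],[0.012,0,0,0,0,0],[0,0,0,0,0,0]])

```text
time: 4.72
tcp_pos: [0.5382, 0.0269, 0.0346]
eef_rot: [0.626, 0.352, 0.606, -0.342]
ft_force: [-0.2, 1.1, 1.0]
grip_width: 1.003
```

```bash
python3 g.py jar .02
```

```text
t 4.72 tcp [0.5382 0.0269 0.0346] grip 1.003 F [-0.2  1.1  1. ] j [-0.08  0.28  1.96  0.    0.87 -0.63]
shift(tool) [ 0.0143 -0.0128 -0.0015] rot [ 0.4   0.93 -1.53]
```

drive_tool(plan=[[0.012,-0.012,-0.002,0.4,0.9,-1.5],[0.002,0,0,0,0,0],[0,0,0,0,0,0]])

```text
time: 4.97
tcp_pos: [0.5297, 0.0234, 0.0238]
eef_rot: [0.616, 0.349, 0.614, -0.348]
ft_force: [0.8, -0.1, 0.3]
grip_width: 0.998
```

```bash
python3 g.py jar .02
```

```text
t 4.97 tcp [0.5297 0.0234 0.0238] grip 0.998 F [ 0.8 -0.1  0.3] j [-0.09  0.29  1.96 -0.    0.88 -0.63]
shift(tool) [ 0.0038 -0.0033  0.0002] rot [ 0.09  0.14 -0.19]
```

drive_tool(plan=[[0.003,-0.002,0,0,0,0],[0,0,0,0,0,0],[0,0,0,0,0,0],[0,0,0,0,0,0],[0,0,0,0,0,0],[0,0,0,0,0,0],[0,0,0,0,0,0]], hand=1)

```text
time: 5.55
tcp_pos: [0.5308, 0.0219, 0.0248]
eef_rot: [0.619, 0.351, 0.611, -0.347]
ft_force: [-0.8, 0.9, -2.0]
grip_width: 0.669
```

drive_tool(plan=[[-0.01,0,0,0,0,0],[-0.025,0,0,0,0,0],[-0.035,0,0,0,0,0],[-0.035,0,0,0,0,0],[-0.02,0,0,0,0,0],[0,0,0,0,0,0]])

```text
time: 6.05
tcp_pos: [0.5249, 0.0224, 0.1528]
eef_rot: [0.615, 0.349, 0.615, -0.349]
ft_force: [-0.0, -0.7, -1.7]
grip_width: 0.671
```

```bash
python3 g.py m4 .15
python3 - <<'E'
from h import *
s=manip.snapshot("side"); save(s,"c3.png")
E
```

```text
t 6.05 tcp [0.5249 0.0224 0.1528] grip 0.671 F [-0.  -0.7 -1.7] j [-0.09  0.09  1.91  0.    1.14 -0.63]
shift(tool) [ 0.0027 -0.2229  0.4013] rot [ 0.06 -0.02  0.02]
```

View pics/c3.png

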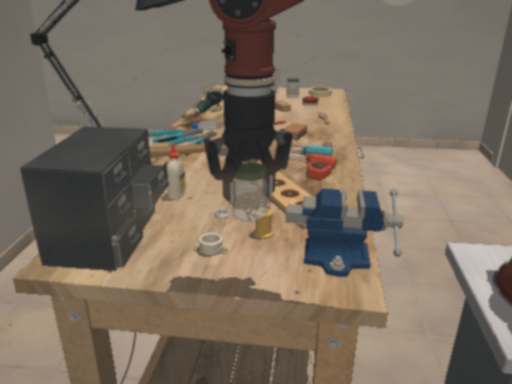

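drive_tool(plan=[[0,-0.01,0.018,0,0,0],[0,-0.02,0.036,0,0,0],[0,-0.02,0.036,0,0,0],[0,-0.02,0.036,0,0,0],[0,-0.02,0.036,0,0,0],[0,-0.02,0.036,0,0,0],[0,-0.02,0.036,0,0,0],[0,-0.02,0.036,0,0,0],[0,-0.02,0.036,0,0,0],[0,-0.02,0.036,0,0,0],[0,-0.01,0.02,0,0,0],[0,0,0,0,0,0]])

```text
time: 7.1
tcp_pos: [0.5259, -0.3974, 0.121]
eef_rot: [0.603, 0.348, 0.629, -0.346]
ft_force: [-0.5, -0.2, -2.3]
grip_width: 0.668
```

```bash
python3 g.py m4 .07
```

```text
t 7.1 tcp [ 0.5259 -0.3974  0.121 ] grip 0.668 F [-0.5 -0.2 -2.3] j [-0.75  0.41  1.58 -0.01  1.18 -1.29]
shift(tool) [ 0.0498 -0.0078  0.042 ] rot [ 0.45 -1.85  0.9 ]
```

drive_tool(plan=[[0.01,-0.005,0.02,0.4,-1.8,0.9],[0.01,-0.003,0.02,0,0,0],[0.01,0,0,0,0,0],[0.01,0,0,0,0,0],[0,0,0,0,0,0]])

```text
time: 7.52
tcp_pos: [0.5334, -0.4323, 0.066]
eef_rot: [0.608, 0.353, 0.62, -0.348]
ft_force: [-0.3, 1.0, -2.5]
grip_width: 0.666
```

```bash
python3 g.py m4 .06
cat > lk.py <<'E'
import sys
from h import *
n=sys.argv[1]; z=float(sys.argv[2]); w=[]
for c in("top","side"):
    s=manip.snapshot(c)
    for r in manip.place_of(n,s)[:1]: print(c,round(r["p"],2),np.round(at(s,r["position"],z),4)[:2])
    for r in manip.regions_of(n,s)[:1]:
        m=r["mask"].astype(np.uint8); v,u=np.nonzero(m); print("  reg",round(r["p"],2),len(u),"col",u.min(),u.max(),u.mean().round(1),"row",v.min(),v.max(),np.round(at(s,r["position"],z),4)[:2])
    if len(sys.argv)>3:
        g=at; P=np.linalg.inv(s["pose"]); q=P@np.array([*map(float,sys.argv[4:6]),z,1]); u,v=int(q[0]/q[2]*s["fx"]+s["cx"]),int(q[1]/q[2]*s["fy"]+s["cy"])
        w.append(cv2.resize(s["color"][max(v-48,0):v+48,max(u-48,0):u+48],(400,400),interpolation=cv2.INTER_CUBIC)); print("crop origin",u-48,v-48)
if w: cv2.imwrite("pics/"+sys.argv[3],np.hstack(w)[:,:,::-1])
E
python3 lk.py screw_jar_center .075 c4.png .5395 -.4364
```

```text
t 7.52 tcp [ 0.5334 -0.4323  0.066 ] grip 0.666 F [-0.3  1.  -2.5] j [-0.78  0.52  1.54  0.    1.1  -1.32]
shift(tool) [0.0058 0.0031 0.0068] rot [-0.2  -1.05  0.15]
crop origin 303 163
side 0.68 [ 0.5318 -0.4598]
  reg 0.91 701 col 255 277 266.9 row 130 165 [ 0.5285 -0.4602]
crop origin 215 102
```

View pics/c4.png

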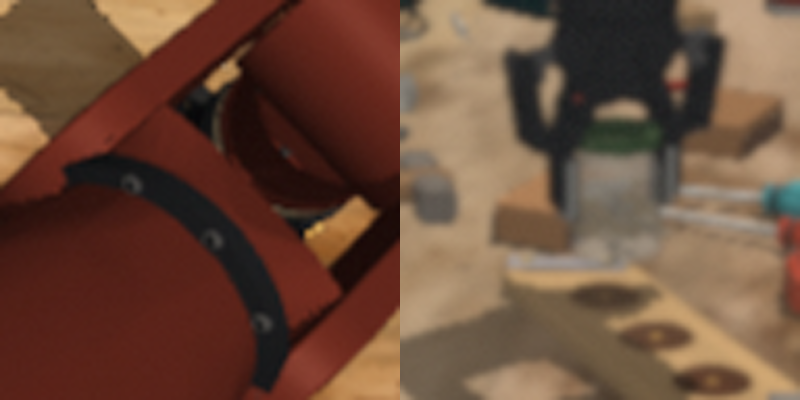

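The top view is blocked by the arm. In the side crop the jar hangs at (615,200), about 25 mm above mark 4 at (605,295). I'll lower it, then check from above once the arm has cleared.

drive_tool(plan=[[0.006,0.003,0.008,-0.2,-1,0.1],[0.006,0,0,0,0,0],[0.004,0,0,0,0,0],[0,0,0,0,0,0]])

```text
time: 8.15
tcp_pos: [0.5465, -0.4419, 0.0589]
eef_rot: [0.621, 0.347, 0.609, -0.35]
ft_force: [-0.6, -0.2, -2.5]
grip_width: 0.673
```

```bash
python3 g.py m4 .0425
```

```text
t 8.15 tcp [ 0.5465 -0.4419  0.0589] grip 0.673 F [-0.6 -0.2 -2.5] j [-0.78  0.54  1.53 -0.    1.05 -1.32]
shift(tool) [ 0.0162 -0.0032 -0.0085] rot [ 0.14  1.01 -0.21]
```

drive_tool(plan=[[0.008,-0.002,-0.004,0,0.6,0],[0.004,0,0,0,0,0],[0,0,0,0,0,0]])

```text
time: 8.4
tcp_pos: [0.5425, -0.4392, 0.0455]
eef_rot: [0.618, 0.349, 0.613, -0.348]
ft_force: [0.4, -0.1, -3.1]
grip_width: 0.668
```

```bash
python3 g.py m4 .0425
```

```text
t 8.4 tcp [ 0.5425 -0.4392  0.0455] grip 0.668 F [ 0.4 -0.1 -3.1] j [-0.78  0.55  1.54  0.    1.04 -1.32]
shift(tool) [ 0.0029 -0.0011 -0.004 ] rot [ 0.15  0.34 -0.2 ]
```

drive_tool(plan=[[0.002,-0.001,-0.002,0,0.3,-0.2],[0.001,0,0,0,0,0],[0,0,0,0,0,0]])

```text
time: 8.65
tcp_pos: [0.5396, -0.4375, 0.0409]
eef_rot: [0.614, 0.349, 0.616, -0.349]
ft_force: [0.7, 0.1, -2.9]
grip_width: 0.671
```

```bash
python3 g.py m4 .0425
```

```text
t 8.65 tcp [ 0.5396 -0.4375  0.0409] grip 0.671 F [ 0.7  0.1 -2.9] j [-0.78  0.56  1.54 -0.    1.04 -1.32]
shift(tool) [-0.0016  0.0005 -0.001 ] rot [ 0.12 -0.12  0.05]
```

drive_tool(plan=[[0,0,0,0,0,0],[0,0,0,0,0,0],[0,0,0,0,0,0],[0,0,0,0,0,0],[-0.02,0,0,0,0,0],[-0.03,0,0,0,0,0],[-0.03,0,0,0,0,0],[-0.03,0,0,0,0,0],[-0.01,0,0,0,0,0],[0,0,0,0,0,0]], hand=0)

```text
time: 9.48
tcp_pos: [0.5406, -0.4386, 0.1679]
eef_rot: [0.615, 0.348, 0.615, -0.349]
ft_force: [0.9, -0.5, 0.1]
grip_width: 0.999
```

```bash
python3 g.py spc .14
```

```text
t 9.48 tcp [ 0.5406 -0.4386  0.1679] grip 0.999 F [ 0.9 -0.5  0.1] j [-0.78  0.42  1.48 -0.    1.24 -1.32]
shift(tool) [ 0.0276  0.1281 -0.2649] rot [0.11 0.05 0.  ]
```

drive_tool(plan=[[0,0.008,-0.017,0,0,0],[0,0.018,-0.037,0,0,0],[0,0.018,-0.037,0,0,0],[0,0.018,-0.037,0,0,0],[0,0.018,-0.037,0,0,0],[0.01,0.018,-0.037,0,0,0],[0.01,0.014,-0.03,0,0,0],[0.01,0.008,-0.016,0,0,0],[0,0,0,0,0,0],[0,0,0,0,0,0]])

```text
time: 10.32
tcp_pos: [0.5104, -0.1576, 0.1246]
eef_rot: [0.613, 0.349, 0.616, -0.351]
ft_force: [-0.7, -1.5, 0.4]
grip_width: 1.002
```

```bash
python3 g.py spc .1; python3 lk.py screw_jar_center .0565 c5.png .5395 -.4364
```

```text
t 10.32 tcp [ 0.5104 -0.1576  0.1246] grip 1.002 F [-0.7 -1.5  0.4] j [-0.43  0.15  1.91 -0.    1.09 -0.96]
shift(tool) [ 0.0246  0.0099 -0.0083] rot [-0.15 -0.13  0.31]
top 0.7 [ 0.5393 -0.4298]
  reg 0.93 674 col 334 364 349.4 row 198 227 [ 0.5332 -0.4317]
crop origin 301 164
side 0.96 [ 0.5353 -0.4371]
  reg 0.77 694 col 253 275 264.5 row 141 175 [ 0.5411 -0.4282]
crop origin 215 109
```

View pics/c5.png

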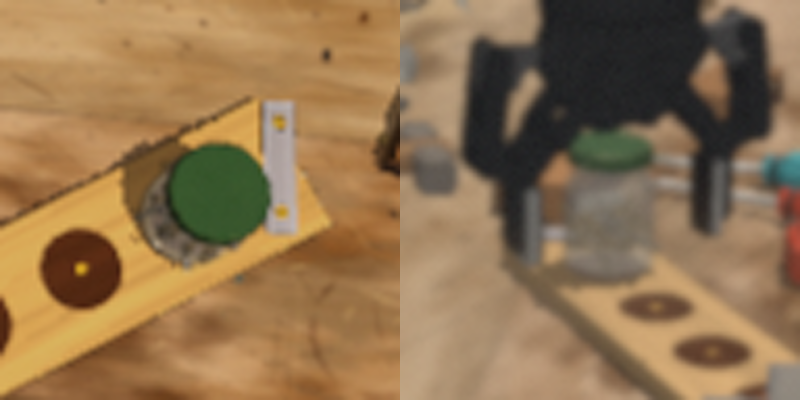

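The jar stands upright on mark 4, with its lid at (220,192) in the top crop. I'll compute the lid centre while lining up on the spacer.

drive_tool(plan=[[0.02,0.009,-0.008,0,0,0],[0.02,0,0,0,0,0],[0.01,0,0,0,0,0],[0,0,0,0,0,0]])

```text
time: 10.95
tcp_pos: [0.5207, -0.1549, 0.0798]
eef_rot: [0.616, 0.352, 0.609, -0.354]
ft_force: [-0.5, -0.2, -0.9]
grip_width: 1.005
```

```bash
python3 g.py spc .009
python3 - <<'E'
from h import *
s=manip.snapshot("top"); h=cv2.cvtColor(s["color"],cv2.COLOR_RGB2HSV); g=((h[...,0]>45)&(h[...,0]<85)&(h[...,1]>90)).astype(np.uint8)
g[:190]=0;g[235:]=0;g[:,:325]=0;g[:,385:]=0
v,u=np.nonzero(g); print(len(u),u.mean(),v.mean(),at(s,(u.mean(),v.mean()),.0965).round(4),"top mark .5416 -.4364")
E
```

```text
t 10.95 tcp [ 0.5207 -0.1549  0.0798] grip 1.005 F [-0.5 -0.2 -0.9] j [-0.42  0.22  1.92 -0.    0.99 -0.94]
shift(tool) [ 0.0707 -0.0009 -0.012 ] rot [-0.72  0.6  -0.18]
427 353.0023419203747 210.01639344262296 [ 0.5383 -0.4344  0.0965] top mark .5416 -.4364
```

drive_tool(plan=[[0.02,-0.001,-0.008,-0.6,0.5,0],[0.025,0,-0.002,0,0,0],[0.012,0,0,0,0,0],[0,0,0,0,0,0]])

```text
time: 11.33
tcp_pos: [0.5211, -0.1515, 0.0278]
eef_rot: [0.619, 0.352, 0.609, -0.35]
ft_force: [-0.2, -0.4, 0.5]
grip_width: 0.996
```

```bash
sed -i 's/m1=(.432,-.2562),m2=(.468,-.3165),m3=(.504,-.3766)/m1=(.4341,-.2559),m2=(.4698,-.3161),m3=(.5058,-.3761)/' g.py; python3 g.py spc .008
```

```text
t 11.33 tcp [ 0.5211 -0.1515  0.0278] grip 0.996 F [-0.2 -0.4  0.5] j [-0.41  0.3   1.94  0.    0.88 -0.95]
shift(tool) [ 0.0196 -0.0028 -0.0087] rot [-0.25  0.68 -0.58]
```

drive_tool(plan=[[0.012,-0.003,-0.007,0,0.6,-0.5],[0.004,0,0,0,0,0],[0,0,0,0,0,0]])

```text
time: 11.58
tcp_pos: [0.5169, -0.1483, 0.0131]
eef_rot: [0.616, 0.351, 0.612, -0.351]
ft_force: [0.3, -0.1, -0.4]
grip_width: 1.0
```

```bash
python3 g.py spc .008
```

```text
t 11.58 tcp [ 0.5169 -0.1483  0.0131] grip 1.0 F [ 0.3 -0.1 -0.4] j [-0.41  0.33  1.95  0.    0.86 -0.94]
shift(tool) [ 0.0051 -0.0007 -0.0037] rot [-0.3   0.22 -0.17]
```

drive_tool(plan=[[0.004,0,-0.002,0,0,0],[0.001,0,0,0,0,0],[0,0,0,0,0,0],[0,0,0,0,0,0]])

```text
time: 11.92
tcp_pos: [0.5174, -0.1471, 0.0096]
eef_rot: [0.617, 0.351, 0.611, -0.35]
ft_force: [-0.1, 0.9, -0.6]
grip_width: 1.001
```

drive_tool(plan=[[0,0,0,0,0,0],[0,0,0,0,0,0],[0,0,0,0,0,0],[0,0,0,0,0,0],[0,0,0,0,0,0],[0,0,0,0,0,0],[0,0,0,0,0,0],[0,0,0,0,0,0]], hand=1)

```text
time: 12.58
tcp_pos: [0.5185, -0.1476, 0.0109]
eef_rot: [0.618, 0.351, 0.61, -0.35]
ft_force: [-0.5, -0.2, 0.1]
grip_width: 0.395
```

drive_tool(plan=[[-0.01,0,0,0,0,0],[-0.025,0,0,0,0,0],[-0.025,0,0,0,0,0],[-0.025,0,0,0,0,0],[0,0,0,0,0,0],[0,0,0,0,0,0]])

```text
time: 13.08
tcp_pos: [0.5146, -0.1458, 0.0985]
eef_rot: [0.615, 0.351, 0.613, -0.351]
ft_force: [-0.4, 0.7, -1.8]
grip_width: 0.398
```

```bash
python3 g.py m3 .1
```

```text
t 13.08 tcp [ 0.5146 -0.1458  0.0985] grip 0.398 F [-0.4  0.7 -1.8] j [-0.41  0.18  1.93  0.    1.03 -0.94]
shift(tool) [-0.0013 -0.1245  0.194 ] rot [-0.29  0.14 -0.12]
```

drive_tool(plan=[[0,-0.01,0.014,0,0,0],[0,-0.02,0.031,0,0,0],[0,-0.02,0.031,0,0,0],[0,-0.02,0.031,0,0,0],[0,-0.02,0.031,0,0,0],[0,-0.018,0.027,0,0,0],[0,-0.01,0.015,0,0,0],[0,-0.004,0.006,0,0,0],[0,0,0,0,0,0],[0,0,0,0,0,0]])

```text
time: 13.92
tcp_pos: [0.4982, -0.3714, 0.0873]
eef_rot: [0.61, 0.351, 0.619, -0.348]
ft_force: [-0.0, 1.3, -1.3]
grip_width: 0.395
```

```bash
python3 g.py m3 .04
```

```text
t 13.92 tcp [ 0.4982 -0.3714  0.0873] grip 0.395 F [-0.   1.3 -1.3] j [-0.75  0.37  1.71  0.    1.07 -1.29]
shift(tool) [0.0472 0.0042 0.0085] rot [-0.08 -0.72  0.08]
```

drive_tool(plan=[[0.01,0.003,0.006,0,-0.6,0],[0.018,0,0,0,0,0],[0.01,0,0,0,0,0],[0,0,0,0,0,0]])

```text
time: 14.25
tcp_pos: [0.505, -0.3692, 0.0456]
eef_rot: [0.614, 0.349, 0.617, -0.348]
ft_force: [-0.3, -0.0, -1.9]
grip_width: 0.396
```

```bash
python3 g.py m3 .028
```

```text
t 14.25 tcp [ 0.505  -0.3692  0.0456] grip 0.396 F [-0.3 -0.  -1.9] j [-0.74  0.43  1.72  0.    0.99 -1.28]
shift(tool) [ 0.0176 -0.0029  0.0064] rot [ 0.18 -0.21  0.04]
```

drive_tool(plan=[[0.01,-0.003,0.006,0,0,0],[0.005,0,0.001,0,0,0],[0,0,0,0,0,0]])

```text
time: 14.5
tcp_pos: [0.5065, -0.374, 0.0281]
eef_rot: [0.614, 0.348, 0.618, -0.346]
ft_force: [-0.9, -0.2, -1.1]
grip_width: 0.395
```

```bash
python3 g.py m3 .0275
```

```text
t 14.5 tcp [ 0.5065 -0.374   0.0281] grip 0.395 F [-0.9 -0.2 -1.1] j [-0.75  0.47  1.71  0.    0.97 -1.29]
shift(tool) [ 0.0006 -0.0017  0.0014] rot [ 0.39 -0.35  0.06]
```

Release and lift, then head for the ceramic holder.

drive_tool(plan=[[0,-0.002,0.003,0,-0.3,0],[0,0,0,0,0,0],[0,0,0,0,0,0]])

```text
time: 14.75
tcp_pos: [0.5068, -0.3781, 0.0282]
eef_rot: [0.616, 0.347, 0.616, -0.347]
ft_force: [-0.6, 0.7, -2.4]
grip_width: 0.399
```

drive_tool(plan=[[0,0,0,0,0,0],[0,0,0,0,0,0],[0,0,0,0,0,0],[0,0,0,0,0,0],[0,0,0,0,0,0],[-0.015,0,0,0,0,0],[-0.03,0,0,0,0,0],[-0.03,0,0,0,0,0],[-0.015,0,0,0,0,0],[0,0,0,0,0,0]], hand=0)

```text
time: 15.58
tcp_pos: [0.5074, -0.3791, 0.1274]
eef_rot: [0.617, 0.347, 0.615, -0.348]
ft_force: [1.3, -1.3, 0.3]
grip_width: 1.003
```

```bash
python3 g.py cer .1
```

```text
t 15.58 tcp [ 0.5074 -0.3791  0.1274] grip 1.003 F [ 1.3 -1.3  0.3] j [-0.75  0.34  1.67 -0.    1.13 -1.3 ]
shift(tool) [ 0.0268  0.2458 -0.2121] rot [ 0.36  0.16 -0.  ]
```

drive_tool(plan=[[0,0.013,-0.011,0,0,0],[0,0.03,-0.025,0,0,0],[0,0.03,-0.025,0,0,0],[0,0.03,-0.025,0,0,0],[0,0.03,-0.025,0,0,0],[0,0.03,-0.025,0,0,0],[0.005,0.03,-0.025,0,0,0],[0.005,0.028,-0.024,0,0,0],[0.005,0.016,-0.014,0,0,0],[0.005,0.008,-0.006,0,0,0],[0,0,0,0,0,0],[0,0,0,0,0,0]])

```text
time: 16.58
tcp_pos: [0.6168, -0.0689, 0.109]
eef_rot: [0.62, 0.347, 0.61, -0.351]
ft_force: [0.6, -0.5, 0.5]
grip_width: 1.001
```

```bash
python3 g.py cer .05; python3 lk.py brass_spacer_center .042 c6.png .5058 -.3761
```

```text
t 16.58 tcp [ 0.6168 -0.0689  0.109 ] grip 1.001 F [ 0.6 -0.5  0.5] j [-0.22  0.33  1.72 -0.01  1.08 -0.75]
shift(tool) [ 0.059  -0.0085 -0.004 ] rot [ 0.07  0.86 -0.14]
top 0.82 [ 0.5124 -0.3764]
  reg 0.85 308 col 311 330 320.5 row 217 236 [ 0.5098 -0.3749]
crop origin 273 178
side 0.84 [ 0.5132 -0.3835]
  reg 0.6 333 col 268 283 275.4 row 161 185 [ 0.5102 -0.3786]
crop origin 226 124
```

View pics/c6.png

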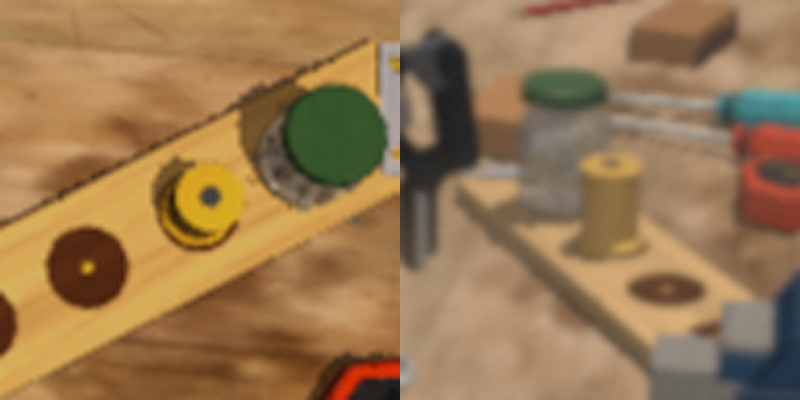

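The spacer stands upright on mark 3, with its top hole at (210,196) in the crop. I'll measure it there while aligning on the ceramic.

Run:
```python
from h import *
s=manip.snapshot("top")
a=s["color"].astype(int); print("hole guess",at(s,(323.4-.4,225.0-.4),.068).round(4),"mark .5058 -.3761")
h=cv2.cvtColor(s["color"],cv2.COLOR_RGB2HSV)
sub=(slice(205,250),slice(300,345)); y=((h[...,0]>18)&(h[...,0]<30)&(h[...,1]>190))[sub]
n,l,st,c=cv2.connectedComponentsWithStats(y.astype(np.uint8)); i=1+st[1:,4].argmax(); print(st[i],c[i]+[300,205])
g=h[...,2][sub]; yy,xx=np.mgrid[205:250,300:345]; k=(g<110)&(h[...,1][sub]<120)&(np.hypot(xx-323,yy-225)<6); print("hole",k.sum(),xx[k].mean(),yy[k].mean(),at(s,(xx[k].mean(),yy[k].mean()),.068).round(4))
```

```text
hole guess [ 0.5065 -0.375   0.068 ] mark .5058 -.3761
[ 12  12  19  20 255] [321.32156863 227.00784314]
hole 11 323.1818181818182 224.8181818181818 [ 0.506  -0.3754  0.068 ]
```

drive_tool(plan=[[0.02,-0.008,-0.004,0,0.7,0],[0.02,0,0,0,0,0],[0.01,0,0,0,0,0],[0,0,0,0,0,0]])

```text
time: 17.27
tcp_pos: [0.611, -0.075, 0.0618]
eef_rot: [0.618, 0.352, 0.61, -0.35]
ft_force: [-0.7, -0.2, -0.4]
grip_width: 0.997
```

```bash
python3 g.py cer .006
```

```text
t 17.27 tcp [ 0.611  -0.075   0.0618] grip 0.997 F [-0.7 -0.2 -0.4] j [-0.24  0.38  1.75  0.    0.99 -0.77]
shift(tool) [ 0.0558 -0.0008 -0.0059] rot [-0.35  0.48 -0.52]
```

drive_tool(plan=[[0.015,-0.001,-0.005,-0.3,0.4,-0.5],[0.02,0,0,0,0,0],[0.008,0,0,0,0,0],[0,0,0,0,0,0]])

```text
time: 17.6
tcp_pos: [0.6094, -0.072, 0.0183]
eef_rot: [0.616, 0.35, 0.613, -0.35]
ft_force: [0.3, 0.1, -1.2]
grip_width: 0.994
```

```bash
python3 g.py cer .006
```

```text
t 17.6 tcp [ 0.6094 -0.072   0.0183] grip 0.994 F [ 0.3  0.1 -1.2] j [-0.23  0.45  1.76 -0.    0.93 -0.77]
shift(tool) [ 0.0123 -0.0004 -0.0021] rot [-0.09  0.18 -0.11]
```

drive_tool(plan=[[0.007,0,-0.001,0,0,0],[0.003,0,0,0,0,0],[0,0,0,0,0,0],[0,0,0,0,0,0]])

```text
time: 17.93
tcp_pos: [0.6098, -0.0708, 0.0084]
eef_rot: [0.616, 0.35, 0.613, -0.349]
ft_force: [0.2, 0.1, -0.4]
grip_width: 1.0
```

```bash
python3 g.py cer .006
```

```text
t 17.93 tcp [ 0.6098 -0.0708  0.0084] grip 1.0 F [ 0.2  0.1 -0.4] j [-0.23  0.46  1.76 -0.    0.91 -0.77]
shift(tool) [ 0.0024 -0.0014 -0.0012] rot [-0.05  0.21 -0.15]
```

drive_tool(plan=[[0,0,0,0,0,0],[0,0,0,0,0,0],[0,0,0,0,0,0],[0,0,0,0,0,0],[0,0,0,0,0,0],[0,0,0,0,0,0],[0,0,0,0,0,0],[0,0,0,0,0,0]], hand=1, newtons=40)

```text
time: 18.6
tcp_pos: [0.6118, -0.0713, 0.0114]
eef_rot: [0.618, 0.35, 0.612, -0.349]
ft_force: [-0.5, 0.9, -0.5]
grip_width: 0.496
```

drive_tool(plan=[[-0.01,0,0,0,0,0],[-0.025,0,0,0,0,0],[-0.025,0,0,0,0,0],[-0.025,0,0,0,0,0],[-0.01,0,0,0,0,0],[0,0,0,0,0,0],[0,0,0,0,0,0]])

```text
time: 19.18
tcp_pos: [0.6082, -0.0704, 0.1094]
eef_rot: [0.616, 0.349, 0.614, -0.35]
ft_force: [-0.1, 0.1, -1.7]
grip_width: 0.5
```

```bash
python3 g.py m2 .1
```

```text
t 19.18 tcp [ 0.6082 -0.0704  0.1094] grip 0.5 F [-0.1  0.1 -1.7] j [-0.23  0.32  1.74 -0.    1.09 -0.77]
shift(tool) [ 0.0095 -0.2446  0.1403] rot [-0.04  0.14 -0.08]
```

Opening 0.50 (42.5 mm) is less than the 46 mm body, so I'll check the grasp in the picture.

```bash
python3 lk.py ceramic_holder_center .113 c7.png .608 -.0705
```

```text
top 0.66 [ 0.6108 -0.0732]
  reg 0.65 29 col 182 186 183.8 row 174 181 [ 0.5769 -0.0676]
crop origin 139 117
side 0.89 [ 0.5984 -0.0568]
  reg 0.9 512 col 193 228 211.1 row 187 209 [ 0.6    -0.0596]
crop origin 160 148
```

View pics/c7.png

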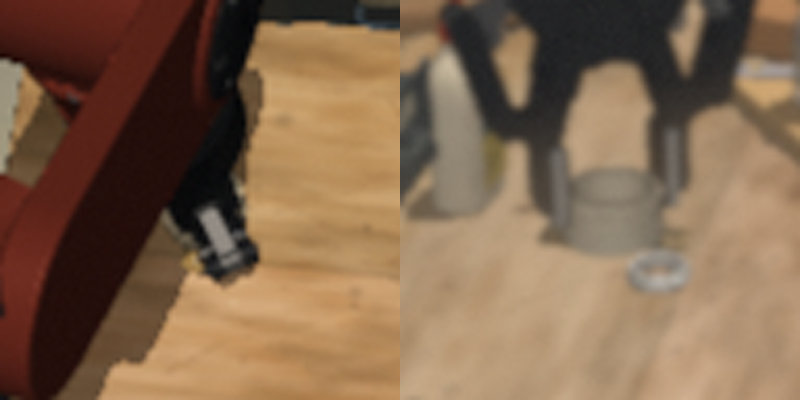

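The holder hangs level between the pads; the body must be narrower at pad height. Moving to mark 2.

drive_tool(plan=[[0,-0.016,0.009,0,0,0],[0,-0.034,0.019,0,0,0],[0,-0.034,0.019,0,0,0],[0,-0.034,0.019,0,0,0],[0,-0.034,0.019,0,0,0],[0,-0.034,0.019,0,0,0],[0,-0.03,0.017,0,0,0],[0,-0.018,0.01,0,0,0],[0,-0.006,0.005,0,0,0],[0,0,0,0,0,0],[0,0,0,0,0,0]])

```text
time: 20.4
tcp_pos: [0.4614, -0.315, 0.0969]
eef_rot: [0.61, 0.349, 0.621, -0.348]
ft_force: [0.7, 0.6, 0.4]
grip_width: 0.499
```

```bash
python3 g.py m2 .05
```

```text
t 20.4 tcp [ 0.4614 -0.315   0.0969] grip 0.499 F [0.7 0.6 0.4] j [-0.72  0.24  1.86 -0.    1.06 -1.26]
shift(tool) [0.0468 0.0069 0.0059] rot [ 0.2  -0.8   0.38]
```

drive_tool(plan=[[0.015,0.006,0.005,0.2,-0.7,0.3],[0.018,0,0,0,0,0],[0.008,0,0,0,0,0],[0,0,0,0,0,0]])

```text
time: 20.73
tcp_pos: [0.473, -0.3116, 0.0547]
eef_rot: [0.615, 0.349, 0.616, -0.347]
ft_force: [-0.4, -0.0, -0.6]
grip_width: 0.5
```

```bash
python3 g.py m2 .0285; python3 lk.py ceramic_holder_center .04 c8.png .4698 -.3161
```

```text
t 20.73 tcp [ 0.473  -0.3116  0.0547] grip 0.5 F [-0.4 -0.  -0.6] j [-0.71  0.31  1.87  0.    0.97 -1.25]
shift(tool) [ 0.0262 -0.0051  0.0023] rot [ 0.26 -0.08 -0.08]
top 0.47 [ 0.4739 -0.3108]
  reg 0.67 399 col 339 365 353.0 row 199 221 [ 0.554 -0.45 ]
crop origin 246 192
side 0.73 [ 0.4741 -0.3531]
  reg 0.63 302 col 276 300 288.6 row 168 184 [ 0.4686 -0.3519]
crop origin 240 135
```

View pics/c8.png

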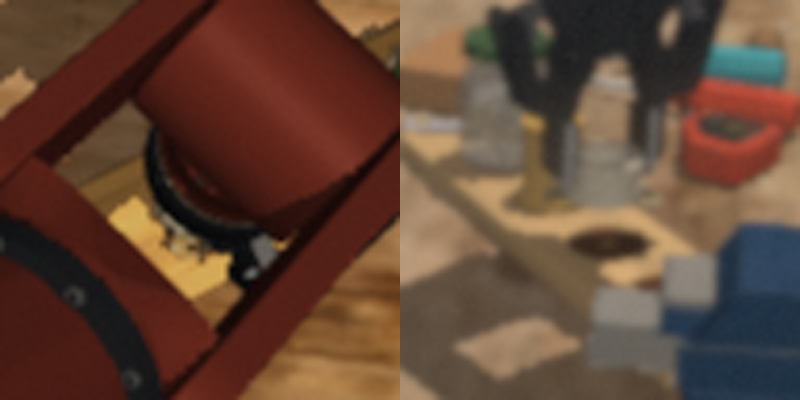

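The side crop shows the holder hanging at (605,175) above mark 2 at (608,243), clear of the spacer. Lowering.

drive_tool(plan=[[0.01,-0.004,0.003,0,0,0],[0.01,0,0,0,0,0],[0.003,0,0,0,0,0],[0,0,0,0,0,0]])

```text
time: 21.37
tcp_pos: [0.4736, -0.3212, 0.0351]
eef_rot: [0.619, 0.348, 0.612, -0.349]
ft_force: [0.3, -0.2, -1.8]
grip_width: 0.499
```

```bash
python3 g.py m2 .0285
```

```text
t 21.37 tcp [ 0.4736 -0.3212  0.0351] grip 0.499 F [ 0.3 -0.2 -1.8] j [-0.72  0.35  1.86  0.    0.92 -1.26]
shift(tool) [ 0.0066 -0.0006 -0.0063] rot [ 0.15  0.53 -0.25]
```

drive_tool(plan=[[0.003,0,-0.005,0,0.4,-0.2],[0.002,0,0,0,0,0],[0,0,0,0,0,0]])

```text
time: 21.62
tcp_pos: [0.4699, -0.3163, 0.0286]
eef_rot: [0.615, 0.349, 0.615, -0.349]
ft_force: [-0.4, 0.7, -0.8]
grip_width: 0.497
```

```bash
python3 g.py m2 .0285
```

```text
t 21.62 tcp [ 0.4699 -0.3163  0.0286] grip 0.497 F [-0.4  0.7 -0.8] j [-0.72  0.35  1.87  0.    0.92 -1.26]
shift(tool) [ 0.0001  0.     -0.0003] rot [ 0.1  -0.02  0.  ]
```

drive_tool(plan=[[0,0,0,0,0,0],[0,0,0,0,0,0],[0,0,0,0,0,0],[0,0,0,0,0,0],[0,0,0,0,0,0],[-0.015,0,0,0,0,0],[-0.03,0,0,0,0,0],[-0.03,0,0,0,0,0],[-0.01,0,0,0,0,0],[0,0,0,0,0,0]], hand=0)

```text
time: 22.45
tcp_pos: [0.4698, -0.316, 0.1165]
eef_rot: [0.615, 0.349, 0.616, -0.349]
ft_force: [0.3, -0.7, -0.3]
grip_width: 1.002
```

```bash
python3 g.py ring .07
```

```text
t 22.45 tcp [ 0.4698 -0.316   0.1165] grip 1.002 F [ 0.3 -0.7 -0.3] j [-0.72  0.22  1.84  0.    1.08 -1.26]
shift(tool) [ 0.0464  0.1717 -0.009 ] rot [ 0.11 -0.09  0.03]
```

drive_tool(plan=[[0,0.015,-0.001,0,0,0],[0,0.035,-0.002,0,0,0],[0,0.035,-0.002,0,0,0],[0,0.035,-0.002,0,0,0],[0.005,0.028,-0.002,0,0,0],[0.005,0.014,0,0,0,0],[0.005,0.006,0,0,0,0],[0,0,0,0,0,0],[0,0,0,0,0,0]])

```text
time: 23.2
tcp_pos: [0.6105, -0.2193, 0.0911]
eef_rot: [0.612, 0.349, 0.617, -0.351]
ft_force: [-0.6, 0.6, -0.6]
grip_width: 1.003
```

```bash
python3 g.py ring .05; python3 lk.py ceramic_holder_center .029 c9.png .4698 -.3161
```

```text
t 23.2 tcp [ 0.6105 -0.2193  0.0911] grip 1.003 F [-0.6  0.6 -0.6] j [-0.45  0.41  1.64 -0.    1.09 -0.99]
shift(tool) [0.041  0.0017 0.0018] rot [-0.11 -0.33  0.37]
top 0.6 [ 0.4675 -0.3191]
  reg 0.64 408 col 283 303 292.9 row 227 255 [ 0.4676 -0.3182]
crop origin 246 193
side 0.72 [ 0.4699 -0.3142]
  reg 0.78 327 col 276 303 289.3 row 180 196 [ 0.4697 -0.3148]
crop origin 240 139
```

View pics/c9.png

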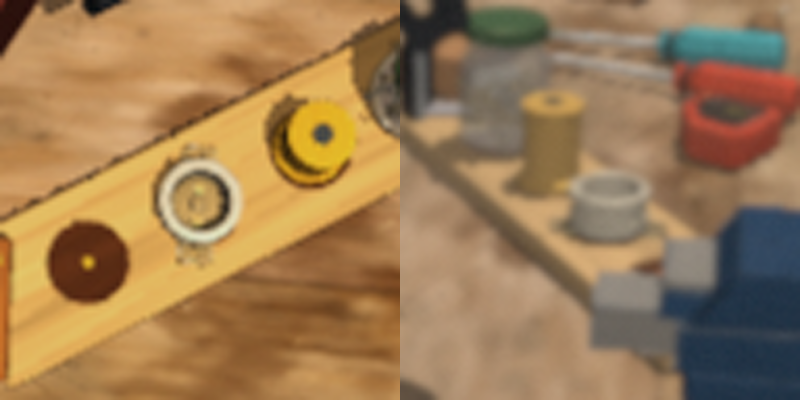

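The ceramic holder stands centred on mark 2, its rim at (200,201) in the top crop. Now the ring.

drive_tool(plan=[[0.015,0.002,0.002,0,-0.2,0.3],[0.025,0,0,0,0,0],[0.022,0,0,0,0,0],[0.005,0,0,0,0,0],[0,0,0,0,0,0]])

```text
time: 23.92
tcp_pos: [0.6165, -0.226, 0.0304]
eef_rot: [0.618, 0.352, 0.609, -0.351]
ft_force: [0.0, 0.0, 0.0]
grip_width: 1.003
```

```bash
python3 g.py ring .002 .0005 -.0003
```

```text
t 23.92 tcp [ 0.6165 -0.226   0.0304] grip 1.003 F [0. 0. 0.] j [-0.46  0.5   1.66  0.    0.97 -0.99]
shift(tool) [ 0.0283 -0.0004 -0.007 ] rot [-0.46  0.58 -0.4 ]
```

drive_tool(plan=[[0.012,0,-0.006,-0.4,0.5,-0.3],[0.008,0,0,0,0,0],[0,0,0,0,0,0],[0,0,0,0,0,0]])

```text
time: 24.25
tcp_pos: [0.6147, -0.2218, 0.0118]
eef_rot: [0.616, 0.35, 0.613, -0.349]
ft_force: [0.1, 0.3, -0.1]
grip_width: 1.004
```

```bash
python3 g.py ring .002 .0005 -.0003
```

```text
t 24.25 tcp [ 0.6147 -0.2218  0.0118] grip 1.004 F [ 0.1  0.3 -0.1] j [-0.45  0.52  1.66  0.    0.95 -0.99]
shift(tool) [ 0.0098 -0.0007 -0.0022] rot [-0.07  0.22 -0.19]
```

drive_tool(plan=[[0.008,0,-0.002,0,0.2,-0.1],[0.001,0,0,0,0,0],[0,0,0,0,0,0],[0,0,0,0,0,0]])

```text
time: 24.58
tcp_pos: [0.6151, -0.2203, 0.0038]
eef_rot: [0.616, 0.35, 0.613, -0.349]
ft_force: [0.2, -0.3, 0.1]
grip_width: 1.0
```

```bash
python3 g.py ring .001 .0005 -.0003
```

```text
t 24.58 tcp [ 0.6151 -0.2203  0.0038] grip 1.0 F [ 0.2 -0.3  0.1] j [-0.45  0.54  1.66  0.    0.94 -0.99]
shift(tool) [ 0.0028 -0.0018 -0.0011] rot [-0.04  0.16 -0.18]
```

drive_tool(plan=[[0.003,-0.001,-0.001,0,0.1,-0.1],[0,0,0,0,0,0],[0,0,0,0,0,0],[0.001,0,0,0,0,0],[0,0,0,0,0,0],[0,0,0,0,0,0],[0,0,0,0,0,0],[0,0,0,0,0,0]], hand=1, newtons=30)

```text
time: 25.25
tcp_pos: [0.6147, -0.2205, 0.0008]
eef_rot: [0.616, 0.35, 0.613, -0.349]
ft_force: [-0.1, 0.1, -0.2]
grip_width: 0.35
```

```bash
python3 g.py ring .001 .0005 -.0003
```

```text
t 25.25 tcp [ 0.6147 -0.2205  0.0008] grip 0.35 F [-0.1  0.1 -0.2] j [-0.45  0.54  1.66  0.    0.94 -0.99]
shift(tool) [-0.0002 -0.0014 -0.0011] rot [-0.04  0.17 -0.15]
```

drive_tool(plan=[[0,0,0,0,0,0],[-0.01,0,0,0,0,0],[-0.025,0,0,0,0,0],[-0.025,0,0,0,0,0],[-0.02,0,0,0,0,0],[0,0,0,0,0,0],[0,0,0,0,0,0]])

```text
time: 25.83
tcp_pos: [0.6124, -0.2195, 0.0838]
eef_rot: [0.614, 0.35, 0.615, -0.349]
ft_force: [-0.8, 0.1, -1.2]
grip_width: 0.347
```

```bash
python3 g.py m1 .08; python3 lk.py chrome_ring_center .08 c10.png .6147 -.2205
```

```text
t 25.83 tcp [ 0.6124 -0.2195  0.0838] grip 0.347 F [-0.8  0.1 -1.2] j [-0.45  0.42  1.65  0.    1.07 -0.99]
shift(tool) [ 0.0039 -0.1719 -0.0599] rot [-0.04 -0.08  0.01]
crop origin 208 123
side 0.45 [ 0.6081 -0.2422]
  reg 0.48 92 col 217 229 222.6 row 175 183 [ 0.6041 -0.2286]
crop origin 171 132
```

View pics/c10.png

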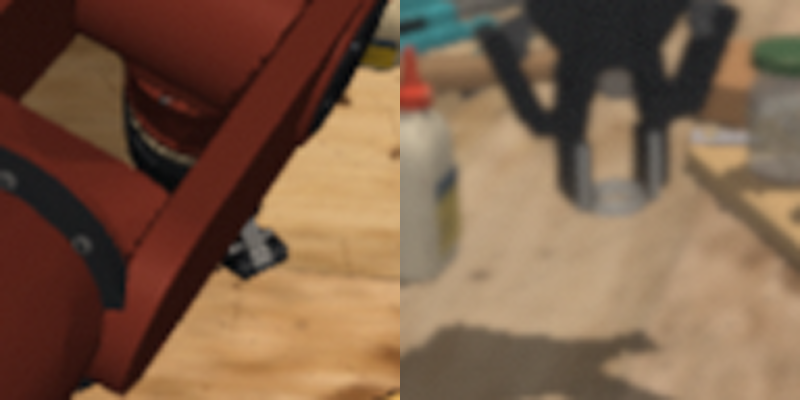

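The ring hangs level in the fingertips at (615,200) in the side crop. Moving to mark 1.

drive_tool(plan=[[0,-0.014,-0.005,0,0,0],[0,-0.035,-0.012,0,0,0],[0,-0.035,-0.012,0,0,0],[0,-0.035,-0.012,0,0,0],[0,-0.028,-0.01,0,0,0],[0,-0.015,-0.005,0,0,0],[0,-0.005,-0.002,0,0,0],[0,0,0,0,0,0],[0,0,0,0,0,0]])

```text
time: 26.88
tcp_pos: [0.4275, -0.251, 0.072]
eef_rot: [0.608, 0.35, 0.622, -0.348]
ft_force: [-0.6, -0.3, -0.6]
grip_width: 0.348
```

```bash
python3 g.py m1 .04
```

```text
t 26.88 tcp [ 0.4275 -0.251   0.072 ] grip 0.348 F [-0.6 -0.3 -0.6] j [-0.67  0.16  2.01 -0.    0.99 -1.21]
shift(tool) [0.0318 0.0033 0.0082] rot [ 0.07 -1.04  0.4 ]
```

drive_tool(plan=[[0.01,0.003,0.006,0,-0.9,0.3],[0.012,0,0.001,0,0,0],[0.005,0,0,0,0,0],[0,0,0,0,0,0]])

```text
time: 27.22
tcp_pos: [0.4384, -0.2558, 0.0439]
eef_rot: [0.616, 0.348, 0.615, -0.348]
ft_force: [-0.6, 0.4, -0.0]
grip_width: 0.348
```

```bash
python3 g.py m1 .018
```

```text
t 27.22 tcp [ 0.4384 -0.2558  0.0439] grip 0.348 F [-0.6  0.4 -0. ] j [-0.67  0.22  2.01  0.    0.91 -1.21]
shift(tool) [ 0.0259 -0.0038 -0.0021] rot [ 0.21  0.05 -0.04]
```

drive_tool(plan=[[0.012,-0.003,-0.001,0,0,0],[0.01,0,0,0,0,0],[0,0,0,0,0,0],[0,0,0,0,0,0]])

```text
time: 27.55
tcp_pos: [0.4375, -0.2559, 0.0204]
eef_rot: [0.616, 0.348, 0.616, -0.347]
ft_force: [-0.3, -1.1, -0.5]
grip_width: 0.35
```

```bash
python3 g.py m1 .0175
```

```text
t 27.55 tcp [ 0.4375 -0.2559  0.0204] grip 0.35 F [-0.3 -1.1 -0.5] j [-0.67  0.26  2.02  0.    0.86 -1.21]
shift(tool) [ 0.0029 -0.0029 -0.0017] rot [ 0.35 -0.03 -0.05]
```

drive_tool(plan=[[0.002,-0.003,-0.001,0,0,0],[0.001,0,0,0,0,0],[0,0,0,0,0,0]])

```text
time: 27.8
tcp_pos: [0.435, -0.2568, 0.0178]
eef_rot: [0.616, 0.348, 0.616, -0.347]
ft_force: [0.6, 0.6, 0.2]
grip_width: 0.348
```

```bash
python3 g.py m1 .0175
```

```text
t 27.8 tcp [ 0.435  -0.2568  0.0178] grip 0.348 F [0.6 0.6 0.2] j [-0.67  0.26  2.02  0.    0.86 -1.22]
shift(tool) [ 0.0003 -0.0003 -0.0012] rot [ 0.38  0.02 -0.07]
```

drive_tool(plan=[[0.001,0,0,0,0,0],[0,0,0,0,0,0],[0,0,0,0,0,0]])

```text
time: 28.05
tcp_pos: [0.4355, -0.2574, 0.0178]
eef_rot: [0.617, 0.348, 0.615, -0.347]
ft_force: [0.5, -1.2, 0.3]
grip_width: 0.348
```

drive_tool(plan=[[0,0,0,0,0,0],[0,0,0,0,0,0],[0,0,0,0,0,0],[0,0,0,0,0,0],[0,0,0,0,0,0],[-0.01,0,0,0,0,0],[-0.025,0,0,0,0,0],[-0.03,0,0,0,0,0],[-0.03,0,0,0,0,0],[-0.02,0,0,0,0,0],[0,0,0,0,0,0]], hand=0)

```text
time: 28.97
tcp_pos: [0.4338, -0.2563, 0.139]
eef_rot: [0.615, 0.348, 0.616, -0.347]
ft_force: [0.6, -1.2, 0.8]
grip_width: 1.003
```

drive_tool(plan=[[-0.01,0,-0.015,0,0,0],[-0.01,0.01,-0.035,0,0,0],[0,0.015,-0.037,0,0,0],[0,0.015,-0.037,0,0,0],[0,0.015,-0.037,0,0,0],[0,0.015,-0.037,0,0,0],[0,0.01,-0.03,0,0,0],[0,0.005,-0.015,0,0,0],[0,0,0,0,0,0],[0,0,0,0,0,0]])

```text
time: 29.8
tcp_pos: [0.3787, 0.0027, 0.1601]
eef_rot: [0.618, 0.349, 0.612, -0.349]
ft_force: [0.3, -0.0, 0.3]
grip_width: 1.0
```

```bash
python3 g.py m1 .1
python3 - <<'E'
from h import *
w=[]
for c,(u,v) in(("top",(305,240)),("side",(280,185))):
    s=manip.snapshot(c); w.append(cv2.resize(s["color"][v-60:v+40,u-65:u+65] if c=="top" else s["color"][v-60:v+40,u-65:u+65],(780,600),interpolation=cv2.INTER_CUBIC))
    save(s,"fin_%s.png"%c); cv2.imwrite("pics/f_%s.png"%c,w[-1][:,:,::-1])
    for n,z in dict(chrome_ring_center=.02,ceramic_holder_center=.029,brass_spacer_center=.042,screw_jar_center=.0565,glue_bottle=0).items():
        for r in manip.place_of(n,s)[:1]: print(c,n,round(r["p"],2),np.round(at(s,r["position"],z),4)[:2])
E
```

```text
t 29.8 tcp [0.3787 0.0027 0.1601] grip 1.0 F [ 0.3 -0.   0.3] j [-0.18 -0.27  2.23 -0.    1.18 -0.72]
shift(tool) [ 0.0613 -0.0855  0.25  ] rot [ 0.08  0.37 -0.26]
top chrome_ring_center 0.6 [ 0.4354 -0.2555]
top ceramic_holder_center 0.69 [ 0.4641 -0.3175]
top brass_spacer_center 0.69 [ 0.5137 -0.3688]
top screw_jar_center 0.62 [ 0.5328 -0.4362]
top glue_bottle 0.66 [ 0.7468 -0.3142]
side chrome_ring_center 0.47 [ 0.4324 -0.2518]
side ceramic_holder_center 0.86 [ 0.4734 -0.3302]
side brass_spacer_center 0.73 [ 0.512  -0.3569]
side screw_jar_center 0.64 [ 0.534  -0.4284]
side glue_bottle 0.93 [ 0.7371 -0.3041]
```

View pics/f_top.png

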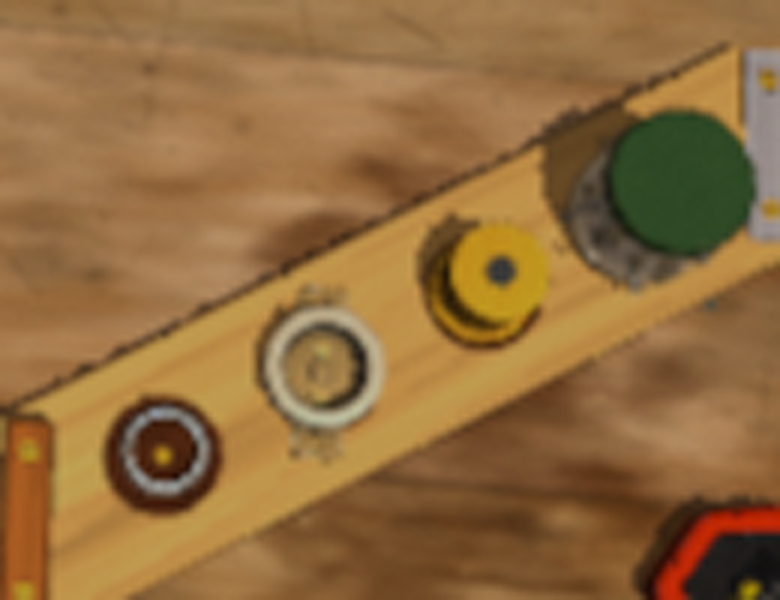

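The top view shows the ring within about 1 px of mark 1's brass dot and the ceramic and spacer well centred. The jar lid, at (682,183), sits about 4 mm short of mark 4 along the row, and the side camera agrees. There's time, so I'll regrasp the jar and shift it.

drive_tool(plan=[[-0.03,0,0,0,0,0],[-0.01,-0.005,0.03,0,0,0],[0,-0.01,0.038,0,0,0],[0,-0.01,0.038,0,0,0],[0,-0.01,0.038,0,0,0],[0,-0.01,0.038,0,0,0],[0,-0.01,0.038,0,0,0],[0,-0.01,0.038,0,0,0],[0,-0.008,0.038,0,0,0],[0,-0.005,0.038,0,0,0],[0,0,0.03,0,0,0],[0,0,0,0,0,0]])

```text
time: 31.4
tcp_pos: [0.5029, -0.3686, 0.2021]
eef_rot: [0.619, 0.349, 0.611, -0.348]
ft_force: [-0.2, -0.2, 0.1]
grip_width: 0.999
```

```bash
python3 g.py m4 .15
```

```text
t 31.4 tcp [ 0.5029 -0.3686  0.2021] grip 0.999 F [-0.2 -0.2  0.1] j [-0.75  0.23  1.65  0.    1.25 -1.29]
shift(tool) [ 0.0528 -0.0039  0.0764] rot [ 0.17  0.56 -0.36]
```

drive_tool(plan=[[0,-0.002,0.02,0,0.5,-0.3],[0.01,-0.002,0.035,0,0,0],[0.015,0,0.02,0,0,0],[0.015,0,0,0,0,0],[0,0,0,0,0,0],[0,0,0,0,0,0]])

```text
time: 31.9
tcp_pos: [0.5383, -0.4385, 0.158]
eef_rot: [0.614, 0.35, 0.616, -0.348]
ft_force: [1.8, 0.1, 0.2]
grip_width: 1.0
```

```bash
python3 g.py m4 .12
```

```text
t 31.9 tcp [ 0.5383 -0.4385  0.158 ] grip 1.0 F [1.8 0.1 0.2] j [-0.79  0.43  1.49  0.    1.23 -1.32]
shift(tool) [ 0.038   0.0021 -0.001 ] rot [ 0.03 -0.24 -0.  ]
```

drive_tool(plan=[[0.015,0.002,-0.001,0,0,0],[0.025,0,0,0,0,0],[0.025,0,0,0,0,0],[0.012,0,0,0,0,0],[0,0,0,0,0,0],[0,0,0,0,0,0]])

```text
time: 32.4
tcp_pos: [0.5407, -0.433, 0.0814]
eef_rot: [0.616, 0.349, 0.615, -0.348]
ft_force: [0.4, -0.1, 0.8]
grip_width: 1.0
```

```bash
python3 g.py m4 .041
```

```text
t 32.4 tcp [ 0.5407 -0.433   0.0814] grip 1.0 F [ 0.4 -0.1  0.8] j [-0.78  0.5   1.54  0.    1.1  -1.32]
shift(tool) [ 0.0404 -0.0029  0.0023] rot [ 0.19 -0.02 -0.11]
```

drive_tool(plan=[[0.015,-0.002,0.002,0,0,0],[0.018,0,0,0,0,0],[0.004,0,0,0,0,0],[0,0,0,0,0,0],[0,0,0,0,0,0]])

```text
time: 32.82
tcp_pos: [0.5429, -0.438, 0.0477]
eef_rot: [0.619, 0.348, 0.612, -0.348]
ft_force: [-0.2, -0.7, 0.3]
grip_width: 1.001
```

```bash
python3 g.py m4 .041
```

```text
t 32.82 tcp [ 0.5429 -0.438   0.0477] grip 1.001 F [-0.2 -0.7  0.3] j [-0.78  0.55  1.54  0.    1.04 -1.32]
shift(tool) [ 0.0067 -0.0021 -0.0032] rot [ 0.26  0.49 -0.23]
```

drive_tool(plan=[[0.003,-0.001,-0.002,0,0.4,-0.2],[0.001,0,0,0,0,0],[0,0,0,0,0,0]])

```text
time: 33.07
tcp_pos: [0.5422, -0.4384, 0.0463]
eef_rot: [0.617, 0.347, 0.614, -0.348]
ft_force: [-0.7, 0.4, 0.2]
grip_width: 1.003
```

drive_tool(plan=[[0,0,0,0,0,0],[0,0,0,0,0,0],[0,0,0,0,0,0],[0,0,0,0,0,0],[0,0,0,0,0,0],[0,0,0,0,0,0],[0,0,0,0,0,0]], hand=1, newtons=50)

```text
time: 33.65
tcp_pos: [0.543, -0.4393, 0.0482]
eef_rot: [0.618, 0.347, 0.613, -0.349]
ft_force: [0.8, -0.1, 0.6]
grip_width: 0.666
```

drive_tool(plan=[[-0.005,0,0,0,0,0],[-0.001,0.001,0.003,0,0,0],[0,0,0,0,0,0],[0,0,0,0,0,0]])

```text
time: 33.98
tcp_pos: [0.5447, -0.4404, 0.0531]
eef_rot: [0.617, 0.347, 0.614, -0.348]
ft_force: [0.3, 0.4, -2.3]
grip_width: 0.666
```

```bash
python3 g.py m4 .041
```

```text
t 33.98 tcp [ 0.5447 -0.4404  0.0531] grip 0.666 F [ 0.3  0.4 -2.3] j [-0.78  0.55  1.53 -0.    1.06 -1.32]
shift(tool) [ 0.0121 -0.0024 -0.0062] rot [ 0.25  0.3  -0.07]
```

drive_tool(plan=[[0.002,-0.001,0.002,0,0.2,0],[0,0,0,0,0,0],[0,0,0,0,0,0]])

```text
time: 34.23
tcp_pos: [0.5447, -0.4426, 0.0503]
eef_rot: [0.616, 0.348, 0.615, -0.348]
ft_force: [-0.1, 0.7, -2.3]
grip_width: 0.662
```

drive_tool(plan=[[0.002,0,0,0,0,0],[0,0,0,0,0,0],[0,0,0,0,0,0]])

```text
time: 34.48
tcp_pos: [0.5448, -0.4429, 0.0483]
eef_rot: [0.616, 0.348, 0.615, -0.348]
ft_force: [-0.4, 0.6, -1.8]
grip_width: 0.662
```

Right at the resting height; release, lift, and clear the view.

drive_tool(plan=[[0,0,0,0,0,0],[0,0,0,0,0,0],[0,0,0,0,0,0],[0,0,0,0,0,0],[-0.02,0,0,0,0,0],[-0.03,0,0,0,0,0],[-0.03,0,0,0,0,0],[-0.03,0,0,0,0,0],[-0.03,0,0,0,0,0],[0,0,0,0,0,0]], hand=0)

```text
time: 35.32
tcp_pos: [0.5438, -0.4419, 0.1923]
eef_rot: [0.615, 0.349, 0.617, -0.347]
ft_force: [-0.1, -0.8, 2.2]
grip_width: 1.0
```

drive_tool(plan=[[-0.01,0,-0.015,0,0,0],[0,0.01,-0.036,0,0,0],[0,0.012,-0.038,0,0,0],[0,0.012,-0.038,0,0,0],[0,0.012,-0.038,0,0,0],[0,0.012,-0.038,0,0,0],[0,0.012,-0.038,0,0,0],[0,0.012,-0.038,0,0,0],[0,0.012,-0.038,0,0,0],[0,0.01,-0.03,0,0,0],[0,0.005,-0.015,0,0,0],[0,0,0,0,0,0]])

```text
time: 36.32
tcp_pos: [0.4484, -0.066, 0.2032]
eef_rot: [0.621, 0.35, 0.608, -0.35]
ft_force: [0.5, -0.6, -0.3]
grip_width: 0.998
```

```bash
python3 g.py m4 .1
python3 - <<'E'
from h import *
w=[]
for c,(u,v) in(("top",(305,240)),("side",(280,185))):
    s=manip.snapshot(c); w.append(cv2.resize(s["color"][v-60:v+40,u-65:u+65],(400,308),interpolation=cv2.INTER_CUBIC))
    for r in manip.place_of("screw_jar_center",s)[:1]: print(c,round(r["p"],2),at(s,r["position"],.0565).round(4)[:2])
    for r in manip.place_of("glue_bottle",s)[:1]: print(c,"glue",at(s,r["position"],0).round(4)[:2])
    if c=="top":
        h=cv2.cvtColor(s["color"],cv2.COLOR_RGB2HSV); g=((h[...,0]>45)&(h[...,0]<85)&(h[...,1]>90)).astype(np.uint8)
        g[:190]=0;g[235:]=0;g[:,:325]=0;g[:,385:]=0
        v,u=np.nonzero(g); print("lid",len(u),at(s,(u.mean(),v.mean()),.0965).round(4),"mark .5416 -.4364")
cv2.imwrite("pics/end.png",np.hstack(w)[:,:,::-1])
E
```

```text
t 36.32 tcp [ 0.4484 -0.066   0.2032] grip 0.998 F [ 0.5 -0.6 -0.3] j [-0.3  -0.15  2.04 -0.    1.23 -0.83]
shift(tool) [ 0.1079 -0.1115  0.3634] rot [-0.13  0.88 -0.46]
top 0.58 [ 0.5396 -0.4341]
top glue [ 0.7464 -0.3159]
lid 420 [ 0.5419 -0.4369  0.0965] mark .5416 -.4364
side 0.7 [ 0.5386 -0.4487]
side glue [ 0.7414 -0.3175]
```

View pics/end.png

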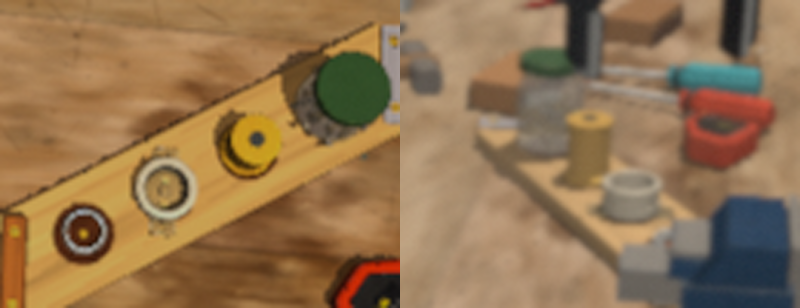

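All four parts stand upright in order: ring (83,233), ceramic (163,188), spacer (255,143) and jar (350,90). The lid now measures under 1 mm from mark 4 in the top view. Handing in.

```bash
python3 -c "
from cell import manip; print(manip.finish_job())"
```

```text
the job is handed in; nothing more can be done
None
```

I set the four parts upright on the board in order of height: the chrome ring on the mark next to the end block, then the ceramic lampholder, the brass spacer, and the jar at the far end. I handed the job in at about 36 s, with the gripper open and clear of everything.

**Last checks (top camera):**
- **Spacer:** its top hole measured about 1 mm from its mark.
- **Ring:** within about 1–2 mm of its mark.
- **Ceramic:** within about 2–4 mm of its mark by the network estimates. Its last network reading was nearer 6 mm off, but it looked centred in the picture.
- **Jar:** it first stood about 4 mm off its mark, so I picked it up again and moved it. Its lid then measured under 1 mm off.
- **Glue bottle:** its position was unchanged within measuring noise.

**Disagreements:**
- **Network position estimates:** those for the placed parts scattered more, up to about 8 mm in the top view. The side view was worse, up to about 20 mm for the spacer and 12 mm for the jar in y. I relied on the top-view colour and outline measurements instead.
- **Grip width:** the gripper stopped narrower than the stated diameter on two parts, 42.5 mm instead of 46 mm on the ceramic and about 30 mm instead of 34 mm on the ring. Both still hung level and were placed flat.

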